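# Make up an order on the bench scale

## Task

Make up this order on the bench scale for its check-weigh: put the loose red carton squarely on top of the red carton that is already on the scale, edges flush, and take the amber bottle out of its tilted stand and set it down gently, upright, on the blue scale platform beside the pile, its whole base on the platform. Never lay or knock the bottle over, and leave the jar and the scanner where they are.

Things in the scene. Friction and masses are not known exactly. Their poses are not given: they have to be found in the camera images.
- scale: Bench scale, fixed. Blue flat platform 220 (x) by 260 (y) mm, its top 45 mm above the bench. Origin under the platform's centre, at bench height; z up. Beyond the platform's +x edge is a black indicator (x 115 to 165 mm, 150 mm wide along y, 54 mm high). The carton already there lies on the platform's -y half; the +y half is free.
- stand: Fixed tilted bottle stand: steel foot 170 (x) by 100 (y) mm, two orange bars (diameter 10, 36 apart) and a foot plate 62 wide. Holds the bottle leaning 35 degrees from vertical, cap toward the stand's -x (robot) side, bottom centre at x 60, z 42 mm. Origin: centre of the foot, at bench height. Bars lie under the bottle for 90 mm of its length; its flanks, top and cap are free.
- bottle: Amber bottle with white and green label and white screw cap, 155 mm tall. Body diameter 60 up to 104 mm, shoulder narrowing to 40 at 120 mm, cap diameter 42 from 120 to 155 mm. Origin: centre of its bottom; z runs along its axis to the cap. About 0.25 kg. Starts leaning in the stand.
- lower_carton: Red flat carton with a white band and a yellow label, 140 (x) by 56 (y) by 30 (z) mm, lying on the scale. Origin: centre of its underside; z up, x along its length. About 0.16 kg, not fastened.
- loose_carton: Same kind of red carton, 140 (x) by 56 (y) by 30 (z) mm, lying flat on the bench. Origin: centre of its underside; z up, x along its length.
- jar: White jar with green lid, diameter 68, 85 mm tall, standing on the bench; bystander. Origin: centre of its bottom.
- scanner: Black and yellow hand barcode scanner lying on the bench beyond the work, head 120 mm along its x, grip 110 mm to its -y side, 37 mm high; bystander. Origin: under the head's rear part, at the bench.
Things that resemble listed ones, but are neither listed nor needed, are in the scene too. What is shaped like the lower_carton but turquoise is not meant.

How it is judged:
At the end, for the whole second after the job is handed in: Loose carton flat on the lower one: centres within 10 mm, sides within 0.12 rad. Lower carton flat on the platform. Bottle standing on the platform, within 0.06 rad of upright, centre within 85 mm (x) and 105 mm (y) of the platform centre. Lower carton centre within 90, 110 mm. All at rest (z of loose_carton in the frame of lower_carton between 0.027 and 0.034 m and horizontal distance between loose_carton and lower_carton below 0.01 m and angle between the x axis of loose_carton and the x axis of lower_carton, either way round below 0.12 rad and angle between each of loose_carton, bottle's own z axis and vertical below 0.06 rad and z of lower_carton in the frame of scale between 0.041 and 0.049 m and x of lower_carton in the frame of scale between -0.09 and 0.09 m and y of lower_carton in the frame of scale between -0.11 and 0.11 m and z of bottle in the frame of scale between 0.041 and 0.049 m and x of bottle in the frame of scale between -0.085 and 0.085 m and y of bottle in the frame of scale between -0.105 and 0.105 m and linear speed of each of lower_carton, loose_carton, bottle below 0.02 m/s); the robot touches nothing.
It fails at once if the bottle is laid or knocked over (leans more than 1.2 rad) (angle between bottle's own z axis and vertical above 1.2 rad).
It fails at once if the bottle lands on the scale hard (faster than 0.5 m/s within 10 mm of the platform, as after a drop of more than about 13 mm) (z of bottle in the frame of scale between 0.03 and 0.055 m and x of bottle in the frame of scale between -0.11 and 0.11 m and y of bottle in the frame of scale between -0.13 and 0.13 m and linear speed of bottle above 0.5 m/s).
It fails at once if the jar is moved more than 20 mm (distance of jar from where it was at the start of the episode above 0.02 m).
It fails at once if the scanner is moved more than 20 mm (distance of scanner from where it was at the start of the episode above 0.02 m).
It also fails if it takes over 58 s, if anything falls off the work surface, if the arm or the gripper's body presses on something with over 40 N, if the wrist force passes 120 N, or if a joint passes its speed limit or range.

## Robot

A 7-joint arm with a two-finger parallel gripper is mounted at the origin on the work surface. World frame = base frame: x ahead of the robot, y to its left, z up, the work surface at z = 0. Lengths are in m, angles in rad, forces in N, time in s.
With the tool pointing down it reaches from about 0.4 to 0.9 m from the base axis. Payload 5.6 kg.
Tool frame: the origin (TCP) lies between the finger pads; the fingertips stand 22 mm ahead of it and the grasp point (between the pads) lies 3 mm ahead of it; z points along the fingers, y is the line along which they close (so a half turn about z gives the same grasp; the last joint's range is limited). The gripper opens to 92 mm and grips with 3 to 60 N. Pads are 20 mm wide; open, the fingers measure 128 mm over their backs; the gripper's body (75 mm by 189 mm) begins 69 mm behind the grasp point.
Start: joints at [1.066, 0.468, -0.012, 1.603, 0.006, 1.071, -0.056], TCP at [0.29, -0.582, 0.237] pointing down, gripper open.
Joint ranges: [-2.53, 2.53], [-0.31, 2.02], [-1.57, 1.55], [0.28, 2.44], [-1.29, 4.43], [0.15, 1.84], [-2.92, 2.92]. Speed limits (rad/s): [2.57, 2.57, 3.14, 3.14, 3.14, 3.14, 3.14].

## Interface

Orientations are given as a 3x3 rotation matrix whose columns are the frame's x, y, z axes.
In Python, from workcell import ctrl gives the robot as it stands. The module is installed in compiled form; this text tells all that it offers.
- The arm moves only by the tool arm_command, never from a script. Its argument "plan" is one flat list of numbers, 6 for each row, row after row: the shift along the world's x, y, z as a fraction of full scale, then the turn, a rotation vector about the world's x, y, z as a fraction of full scale. In form: [dx, dy, dz, wx, wy, wz, dx, dy, dz, wx, wy, wz, ...]. A call has 1 to 20 rows; each row shifts and turns the commanded pose from where the row before left it; what a row does not reach is not made up. Full scale, the value 1, is 3 cm for a shift and 360 degrees for a turn. A row lasts 1/12 s, in which the tool goes at most 41.7 mm and 7.16 degrees, less where a joint would pass 70% of its speed; a pose out of reach is approached as far as the arm can. A call with a number of a shift or a turn outside -1 to 1 is refused whole. A call with a gripper value outside its range is refused whole. "gripper" is the opening, from -1 (shut) to 1 (fully open), set as the call begins (left out, the last holds). The fingers move at their own pace and stop on an object; the grip force is fixed at half the most. Time passes only in rows, so rows that do not move let the fingers close. It gives the time, the measured TCP pose, the force, the opening and the grip force at its end, in the units of the state.
- ctrl.read_state(): the state, without advancing time (a new reading comes with each control period).
- ctrl.snapshot(name): name is "scene" or "top"; returns a dict with "color" (384x512x3 uint8, blue, green, red), "range_z" (384x512 float32, m along the optical axis (not along the pixel's ray), 0 where there is no reading), "mtx" (3x3 intrinsics, pixels), "k1" (the pictures are not rectified: a ray, as slopes to the right and down, at radius r is drawn at 1 + k1 r^2 times it, then the intrinsics apply), "R" (3x3) and "t" (3): a world point X has camera coordinates R X + t. Camera axes: x right, y down, z forward; pixel columns grow to the right and rows downward; lengths in m; the calibration is good to about 2 mm. A picture is of the moment at which its call begins.
- ctrl.finish_job(): hands the job in; it is judged then, once.
The state is a dict: "time_s": time; "joints": joint angles; "qd": joint speeds; "effort": joint torques, N m; "tool_pos": TCP position; "tool_rot": TCP orientation; "contact_force": force on the tool from outside, world axes, zero at the start; "torque": the same for the moment, N m; "gripper_width": finger opening in m; "grasp_force": force on a finger pad.
Only numpy, scipy, OpenCV 4.12 (cv2) and the standard library are available. Lean on these libraries where they do the work, as an engineer would, in place of code of your own. Each camera call takes 0.05 s, during which the arm holds its last target. There are 200 camera calls.

## Working session

There is one attempt and no reset: what is moved stays moved. The work goes in short steps, Python scripts to look and compute and a tool call to move; the robot and the scene stay as the last step left them, time stands still between calls to the robot, and variables do not carry over. Pictures are saved under pics/ and viewed, at most 10 in all, crops included, and the job is handed in when it is done.

Besides the shell and the picture viewer there is one more tool, called as name(argument=value, ...) on one line, values as JSON. arm_command: Moves the arm, as the interface text tells. Shift numbers are shares of 3 cm and turn numbers shares of 360 degrees, none past 1 either way. Its arguments: {"type":"object","properties":{"plan":{"type":"array"},"gripper":{"type":"number"}},"required":["plan"]}

```bash
mkdir -p pics; cat > h.py <<'E'
import numpy as np, cv2, pickle
from workcell import ctrl
def snap(n):
    s=ctrl.snapshot(n); pickle.dump(s,open(n+'.pkl','wb')); return s
def load(n): return pickle.load(open(n+'.pkl','rb'))
def rays(s,px):
    px=np.array(px,float).reshape(-1,2); K=s['mtx']; k=float(s['k1'])
    d=cv2.undistortPoints(px.reshape(-1,1,2),K,np.array([k,0,0,0.])).reshape(-1,2)
    return d
def onplane(s,px,z):
    d=rays(s,px); R=np.array(s['R']);t=np.array(s['t']).ravel()
    c=-R.T@t; v=np.c_[d,np.ones(len(d))]@R
    return c+v*((z-c[2])/v[:,2])[:,None]
def cloud(s):
    h,w=s['range_z'].shape; u,v=np.meshgrid(np.arange(w),np.arange(h))
    d=rays(s,np.c_[u.ravel(),v.ravel()]); z=s['range_z'].ravel().astype(float)
    P=np.c_[d*z[:,None],z]; R=np.array(s['R']);t=np.array(s['t']).ravel()
    W=(P-t)@R; W[z==0]=np.nan
    return W.reshape(h,w,3)
E
python3 - <<'E'
from h import *
for n in ['scene','top']:
    s=snap(n); cv2.imwrite(f'pics/{n}0.png',s['color']); print(n,s['mtx'].tolist(),s['k1'],(-s['R'].T@s['t']).round(3))
print(ctrl.read_state())
E
```

```text
scene [[358.9365606692248, 0.0, 253.98007371310547], [0.0, 358.9365606692248, 194.62020205177166], [0.0, 0.0, 1.0]] -0.09191618728116958 [1.233 0.148 1.037]
top [[369.3337030107965, 0.0, 248.85768954768275], [0.0, 369.3337030107965, 195.960745127539], [0.0, 0.0, 1.0]] -0.008227463661387905 [0.42  0.039 1.23 ]
{'time_s': 0.1, 'joints': array([ 1.06599746,  0.46827653, -0.01160811,  1.6035116 ,  0.00606211,
        1.07139761, -0.05630044]), 'qd': array([-0.00100824, -0.00277631,  0.00024439, -0.00316636,  0.00111604,
       -0.00040753,  0.00115637]), 'effort': array([ 7.32091466e-04, -5.21645343e+01, -1.27232069e-02, -2.44366586e+01,
       -5.68533421e-02,  1.40796066e-02,  6.06929120e-05]), 'tool_pos': array([ 0.28932983, -0.58151948,  0.23575201]), 'tool_rot': array([[ 8.95265960e-01,  4.45531319e-01, -8.39498968e-04],
       [ 4.45532079e-01, -8.95265009e-01,  1.31530081e-03],
       [-1.65566346e-04, -1.55156776e-03, -9.99998783e-01]]), 'contact_force': array([0.59088834, 0.16777145, 0.92596655]), 'torque': array([-0.0136116 ,  0.01159265, -0.02178328]), 'grasp_force': 0.0, 'gripper_width': 0.0922059156606723}
```

View pics/scene0.png

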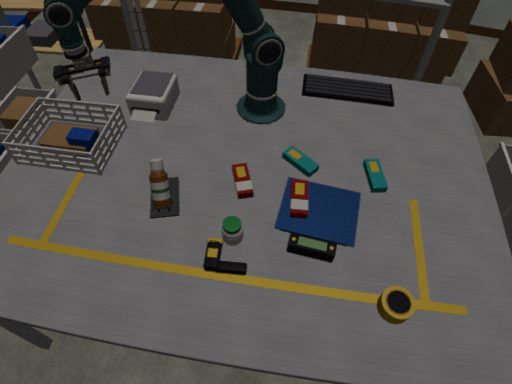

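View pics/top0.png

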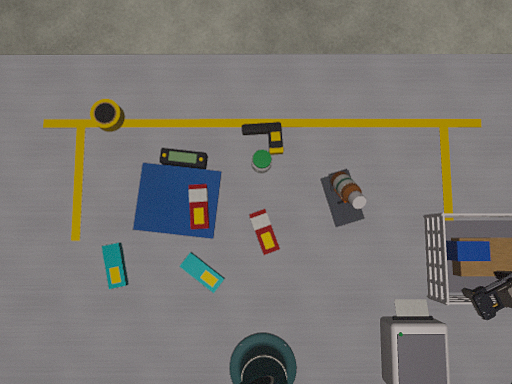

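The scene view shows the scale at about (320,210) with a red carton on it at (300,198). The loose red carton is at (243,180), the bottle in its stand at (160,190), the jar at (232,228) and the scanner at (222,260). In the top view the scale is at (178,200), the lower carton at (199,207), the loose one at (264,231), the bottle at (346,188) with its cap at (358,202), and the jar at (261,160). Next I'll measure these.

```bash
cat > meas.py <<'E'
from h import *
def rect(s,mask,z,roi):
    m=np.zeros(mask.shape,np.uint8); x0,y0,x1,y1=roi; m[y0:y1,x0:x1]=mask[y0:y1,x0:x1]*255
    m=cv2.morphologyEx(m,cv2.MORPH_CLOSE,np.ones((3,3)))
    c=max(cv2.findContours(m,cv2.RETR_EXTERNAL,cv2.CHAIN_APPROX_NONE)[0],key=cv2.contourArea)
    P=onplane(s,c.reshape(-1,2),z)[:,:2]
    (cx,cy),(w,h),a=cv2.minAreaRect((P*1000).astype(np.float32))
    if w<h: w,h,a=h,w,a+90
    return np.round([cx,cy,w,h,(a+90)%180-90],1)
def hsv(s): return cv2.cvtColor(s['color'],cv2.COLOR_BGR2HSV).astype(int)
def masks(s):
    H,S,V=np.moveaxis(hsv(s),2,0)
    return dict(blue=(H>100)&(H<125)&(S>100)&(V>40),
      carton=(((H<8)|(H>172))&(S>120)&(V>60))|((H>18)&(H<35)&(S>120)&(V>90))|((S<40)&(V>165)),
      red=(((H<8)|(H>172))&(S>120)&(V>60)))
E
python3 - <<'E'
from meas import *
rois={'top':dict(blue=(120,150,230,245),lower=(183,180,214,235),loose=(244,205,284,258)),
'scene':dict(blue=(270,170,370,250),lower=(285,175,314,220),loose=(226,158,258,200))}
for n in rois:
    s=load(n);M=masks(s);W=cloud(s)
    print(n,'blue',rect(s,M['blue'],.045,rois[n]['blue']))
    for k,z in(('lower',.075),('loose',.03)):
        print(k,rect(s,M['carton'],z,rois[n][k]))
    px={'top':dict(lower=(199,195),loose=(260,220),plat=(160,200),cap=(359,202),jar=(261,160),bench=(300,260)),'scene':dict(lower=(300,197),loose=(242,172),plat=(335,215),cap=(156,164),jar=(231,224),bench=(200,150))}[n]
    for k,(u,v) in px.items(): print(k,np.nanmedian(W[v-1:v+2,u-1:u+2].reshape(-1,3),0).round(3))
E
```

```text
top blue [532.  274.6 257.5 219.5  83.6]
lower [508.1 201.6 138.1  55.8   4.2]
loose [429.5  -5.  137.6  54.3  20.8]
lower [0.543 0.2   0.078]
loose [0.466 0.007 0.031]
plat [0.53  0.33  0.044]
cap [ 0.513 -0.275  0.166]
jar [0.652 0.005 0.086]
bench [ 0.336 -0.125  0.001]
scene blue [532.1 273.9 256.4 219.1  83.6]
lower [480.8 199.1  82.1  54.3   3.9]
loose [403.3 -17.4  81.1  55.2  19.6]
lower [0.516 0.205 0.076]
loose [ 0.404 -0.011  0.032]
plat [0.547 0.328 0.046]
cap [ 0.533 -0.266  0.172]
jar [0.661 0.001 0.087]
bench [ 0.294 -0.2    0.002]
```

```bash
python3 - <<'E'
from meas import *
from scipy.optimize import least_squares
A=[]
for n,(x0,y0,x1,y1) in (('top',(325,160,372,215)),('scene',(145,152,178,215))):
    s=load(n);W=cloud(s)[y0:y1,x0:x1];H,S,V=np.moveaxis(hsv(s)[y0:y1,x0:x1],2,0)
    P=W.reshape(-1,3); ok=np.isfinite(P[:,0])&(P[:,2]>.06)&(((S>60)&(V>50)&(V<200))|(V>140)).ravel()
    A.append(P[ok]); print(n,ok.sum())
P=np.vstack(A)
# cap top / body with profile distance
def prof(s): return np.interp(s,[0,.104,.120,.155],[.03,.03,.0205,.0205])
def f(p,P):
    b=np.array([p[0],p[1],p[2]]);a=np.array([np.sin(p[4])*np.cos(p[3]),np.sin(p[4])*np.sin(p[3]),np.cos(p[4])])
    d=P-b;s=d@a;r=np.linalg.norm(d-np.outer(s,a),axis=1)
    return np.where(s>.155,np.hypot(np.maximum(r-.021,0),s-.155),np.where(np.abs(s-.155)+0*r<np.abs(r-prof(s)),s-.155,r-prof(s)))
for nm,Q in (('top',A[0]),('scene',A[1]),('both',P)):
    q=least_squares(f,[.59,-.25,.042,np.radians(-165),.61],args=(Q,),loss='soft_l1',f_scale=.003).x
    print(nm,q[:3].round(4),np.degrees(q[3:]).round(1),np.median(abs(f(q,Q))).round(4), 'captop',(q[:3]+.155*np.array([np.sin(q[4])*np.cos(q[3]),np.sin(q[4])*np.sin(q[3]),np.cos(q[4])])).round(4))
s=load('top');H,S,V=np.moveaxis(hsv(s),2,0)
print('foot mask V',V[215:222:3,335:350:3], V[240,340])
m=(V<85)
print('foot',rect(s,m,.005,(312,160,372,232)))
E
```

```text
top 427
scene 219
top [ 0.5987 -0.2471  0.0421] [-162.1   35.5] 0.0009 captop [ 0.513  -0.2748  0.1682]
scene [ 0.5968 -0.2492  0.0436] [-161.6   35.3] 0.0012 captop [ 0.5117 -0.2776  0.17  ]
both [ 0.598  -0.2471  0.042 ] [-161.3   35.3] 0.0012 captop [ 0.5133 -0.2758  0.1685]
foot mask V [[68 72 73 71 71]
 [70 69 73 64 64]
 [64 72 71 70 67]] 131
foot [ 544.9 -270.6  175.   110.8   16.6]
```

arm_command(plan=[0.2,1,0,0,0,-0.0156,0.2,1,0,0,0,0,0.2,1,0,0,0,0,0.2,1,0,0,0,0,0.2,1,0,0,0,0,0.2,1,0,0,0,0,0.2,1,0,0,0,0,0.2,1,0,0,0,0,0.2,1,0,0,0,0,0.2,1,0,0,0,0,0.2,1,0,0,0,0,0.2,1,0,0,0,0,0.2,1,0,0,0,0,0.2,1,0,0,0,0,0.2,1,0,0,0,0,0.2,1,0,0,0,0,0.2,1,0,0,0,0,0.3,1,0,0,0,0,0.5,1,0,0,0,0,0.47,0.2,0,0,0,0], gripper=1)

```text
time_s: 1.77
tool_pos: [0.4298, -0.0012, 0.2369]
tool_rot: [[0.932, 0.362, 0.001], [0.362, -0.932, 0.001], [0.001, -0.001, -1.0]]
contact_force: [-0.6, 0.4, -0.7]
gripper_width: 0.0922
grasp_force: 0.0
```

arm_command(plan=[0,-0.13,-1,0,0,-0.001,0,0,-1,0,0,0,0,0,-1,0,0,0,0,0,-1,0,0,0,0,0,-1,0,0,0,0,0,-0.7,0,0,0,0,0,-0.5,0,0,0,0,0,-0.4,0,0,0,0,0,-0.3,0,0,0,0,0,0,0,0,0,0,0,0,0,0,0])

```text
time_s: 2.68
tool_pos: [0.4295, -0.0097, 0.0295]
tool_rot: [[0.937, 0.35, -0.001], [0.35, -0.937, 0.0], [-0.001, -0.0, -1.0]]
contact_force: [0.4, -0.1, -0.2]
gripper_width: 0.0921
grasp_force: 0.0
```

arm_command(plan=[0,0,0,0,0,0,0,0,0,0,0,0,0,0,0,0,0,0,0,0,0,0,0,0,0,0,0,0,0,0,0,0,0,0,0,0,0,0,0,0,0,0,0,0,0,0,0,0,0,0,0,0,0,0], gripper=-1)

```text
time_s: 3.43
tool_pos: [0.4298, -0.0097, 0.0299]
tool_rot: [[0.937, 0.35, 0.0], [0.35, -0.937, -0.0], [0.0, 0.0, -1.0]]
contact_force: [-1.1, 0.5, 4.5]
gripper_width: 0.0556
grasp_force: 30.0
```

arm_command(plan=[0,0,0.3,0,0,0,0,0,0.8,0,0,0,0,0,1,0,0,0,0,0,1,0,0,0,0,0,1,0,0,0,0.26,0.7,0.3,0,0,-0.0093,0.26,0.7,0,0,0,-0.009,0.26,0.7,0,0,0,-0.009,0.26,0.7,0,0,0,-0.009,0.26,0.7,0,0,0,-0.009,0.26,0.7,0,0,0,0,0.26,0.7,0,0,0,0,0.26,0.7,0,0,0,0,0.26,0.7,0,0,0,0,0.22,0.7,0,0,0,0,0,0,0,0,0,0,0,0,0,0,0,0,0,0,0,0,0,0,0,0,0,0,0,0])

```text
time_s: 5.02
tool_pos: [0.5061, 0.1986, 0.1614]
tool_rot: [[0.997, 0.071, -0.001], [0.071, -0.997, -0.001], [-0.001, 0.001, -1.0]]
contact_force: [1.1, 0.5, -1.9]
gripper_width: 0.0558
grasp_force: 30.0
```

```bash
python3 - <<'E'
from meas import *
s=snap('scene');snap('top');st=ctrl.read_state();print(st['tool_pos'].round(4),st['tool_rot'].round(3).tolist(),st['gripper_width'])
cv2.imwrite('pics/scene1.png',cv2.resize(s['color'][90:270,220:420],None,fx=3,fy=3))
E
```

```text
[0.5064 0.1988 0.1617] [[0.997, 0.071, -0.0], [0.071, -0.997, -0.001], [-0.0, 0.001, -1.0]] 0.055483255652044094
```

View pics/scene1.png

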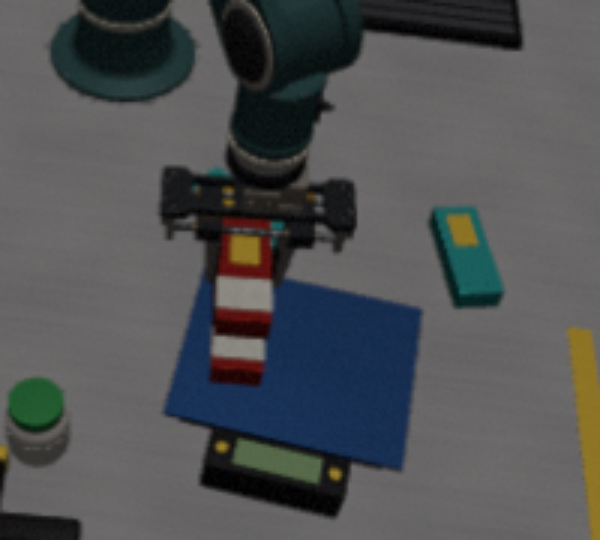

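The carton hangs in the grip at crop (245,270), above the lower carton, whose white end shows at (238,347). I'll compare the two white bands to fine-tune the offset.

```bash
python3 - <<'E'
from meas import *
s=load('scene');H,S,V=np.moveaxis(hsv(s),2,0)
w=((S<70)&(V>120)).astype(np.uint8)
for nm,(x0,y0,x1,y1),z in (('held',(289,178,314,198),.1617),('lower',(287,199,312,213),.075)):
    m=np.zeros_like(w);m[y0:y1,x0:x1]=w[y0:y1,x0:x1]
    c=max(cv2.findContours(m,cv2.RETR_EXTERNAL,cv2.CHAIN_APPROX_NONE)[0],key=cv2.contourArea)
    P=onplane(s,c.reshape(-1,2),z)*1000; (a,b),(p,q),t=cv2.minAreaRect(P[:,:2].astype(np.float32))
    print(nm,a,b,p,q,t,'xmax',P[:,0].max(), 'front mean',np.sort(P[:,0])[-8:].mean(),'y',P[:,1].min(),P[:,1].max())
W=cloud(s)[178:200,289:314];print('held z',np.nanmedian(W[4:14,5:20,2]))
W=cloud(s)[172:195,285:318].reshape(-1,3);k=abs(W[:,2]-.1617)<.006;print('held y',np.percentile(W[k,1],[1,99]),'x',np.percentile(W[k,0],99.5))
s0=load('top')
E
```

```text
held 541.5908813476562 200.0233154296875 39.120845794677734 49.99997329711914 4.028687000274658 xmax 562.1596965961528 front mean 560.5662636638951 y 173.77546845820953 226.08797164585232
lower 549.2451171875 204.56333923339844 25.359542846679688 52.86177444458008 3.10331130027771 xmax 562.7788919209248 front mean 561.3752153223518 y 177.78217709367883 231.54463767606532
held z 0.16311131141559787
held y [0.16339253 0.23431402] x 0.571437194451863
```

arm_command(plan=[0.02,0.12,-0.3,0,0,0,0,0,-0.5,0,0,0,0,0,-0.5,0,0,0,0,0,-0.25,0,0,0,0,0,-0.15,0,0,0,0,0,-0.1,0,0,0,0,0,0,0,0,0,0,0,0,0,0,0,0,0,0,0,0,0])

```text
time_s: 5.87
tool_pos: [0.5075, 0.204, 0.1082]
tool_rot: [[0.997, 0.073, 0.001], [0.073, -0.997, 0.0], [0.001, -0.0, -1.0]]
contact_force: [-0.9, 0.4, -1.8]
gripper_width: 0.0557
grasp_force: 30.0
```

arm_command(plan=[-0.01,-0.05,0,0,0,0,0,0,-0.05,0,0,0,0,0,-0.05,0,0,0,0,0,0,0,0,0,0,0,0,0,0,0])

```text
time_s: 6.28
tool_pos: [0.5071, 0.2022, 0.1049]
tool_rot: [[0.997, 0.073, 0.001], [0.073, -0.997, -0.0], [0.001, 0.0, -1.0]]
contact_force: [-0.7, -1.4, 2.4]
gripper_width: 0.0555
grasp_force: 30.0
```

arm_command(plan=[0,0,0,0,0,0,0,0,0,0,0,0,0,0,0,0,0,0,0,0,0,0,0,0,0,0,0,0,0,0,0,0,0,0,0,0,0,0,0.3,0,0,0,0,0,0.8,0,0,0,0,0,1,0,0,0,0,0,1,0,0,0,0,0,1,0,0,0,0,0,1,0,0,0], gripper=1)

```text
time_s: 7.28
tool_pos: [0.5065, 0.2023, 0.2598]
tool_rot: [[0.997, 0.073, 0.0], [0.073, -0.997, 0.0], [0.0, -0.0, -1.0]]
contact_force: [0.9, 0.6, -0.1]
gripper_width: 0.0919
grasp_force: 0.0
```

arm_command(plan=[-0.07,-0.5,0,0,0,0.0128,-0.07,-0.96,0,0,0,0.0128,-0.07,-1,0,0,0,0.0127,-0.07,-1,0,0,0,0,-0.07,-1,0,0,0,0,-0.07,-1,0,0.0038,-0.0116,0,-0.07,-1,0,0.0038,-0.0116,0,-0.07,-1,0,0.0038,-0.0116,0,-0.07,-1,0,0.0038,-0.0116,0,-0.07,-1,0,0.0038,-0.0116,0,-0.07,-1,0,0.0038,-0.0117,0,-0.07,-1,0,0.0037,-0.0117,0,-0.07,-1,0,0.0037,-0.0117,0,-0.07,-1,0,0,0,0,-0.07,-1,0,0,0,0,-0.05,-1,0,0,0,0,0,-0.9,0,0,0,0,0,0,0,0,0,0,0,0,0,0,0,0,0,0,0,0,0,0])

```text
time_s: 8.95
tool_pos: [0.4759, -0.2555, 0.2568]
tool_rot: [[0.817, 0.316, 0.482], [0.266, -0.949, 0.171], [0.511, -0.011, -0.859]]
contact_force: [0.3, 0.3, -0.0]
gripper_width: 0.0919
grasp_force: 0.0
```

```bash
python3 - <<'E'
from meas import *
s=snap('scene');s2=snap('top');st=ctrl.read_state();print(st['tool_pos'].round(4),st['tool_rot'].round(3).tolist(),st['joints'].round(2))
cv2.imwrite('pics/scene2.png',cv2.resize(s['color'][60:240,100:340],None,fx=3,fy=3))
M=masks(s2);print(rect(s2,M['carton'],.105,(178,170,216,240)))
E
```

```text
[ 0.476  -0.2548  0.2568] [[0.817, 0.317, 0.482], [0.267, -0.948, 0.171], [0.511, -0.011, -0.859]] [ 0.85  0.17 -0.19  2.09 -0.68  0.7  -0.1 ]
[507.7 201.  139.   56.1   4.5]
```

View pics/scene2.png

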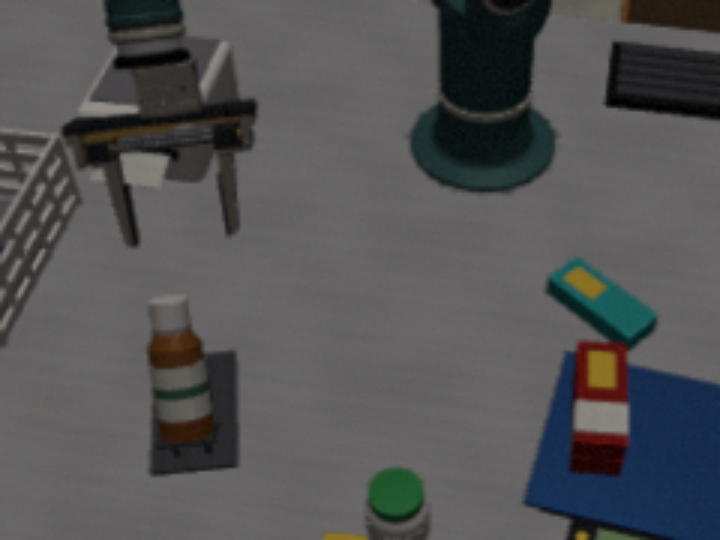

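The stacked red carton shows at crop (600,405) and sits flush, measuring (507.7, 201.0) mm. The open gripper at (165,190) is tilted and behind the cap at (168,315). A few rows fell short, so I'm computing the remaining difference.

```bash
cat > delta.py <<'E'
import sys; from h import *
from scipy.spatial.transform import Rotation as Ro
def delta(p,R):
    st=ctrl.read_state(); d=(np.array(p)-st['tool_pos'])/.03; w=(Ro.from_matrix(R)*Ro.from_matrix(st['tool_rot']).inv()).as_rotvec()/(2*np.pi)
    print('pos',st['tool_pos'].round(4),'shift',d.round(3),'turn',w.round(4),'F',st['contact_force'].round(1),'w',round(st['gripper_width'],4))
def tool(lean,az):
    l,a=np.radians([lean,az]); z=np.array([np.sin(l)*np.cos(a),np.sin(l)*np.sin(a),-np.cos(l)]); y=np.array([np.sin(a),-np.cos(a),0]); return np.c_[np.cross(y,z),y,z]
E
python3 -c "
from delta import *
delta([.472,-.2886,.230],tool(35.2,18))"
```

```text
pos [ 0.476  -0.2548  0.2568] shift [-0.133 -1.125 -0.895] turn [ 0.0022 -0.0123 -0.0014] F [ 0.7 -0.5 -0.3] w 0.0916
```

arm_command(plan=[-0.03,-0.28,-0.22,0.0006,-0.0031,-0.0004,-0.03,-0.28,-0.22,0.0006,-0.0031,-0.0004,-0.03,-0.28,-0.22,0.0005,-0.0031,-0.0003,-0.04,-0.28,-0.23,0.0005,-0.003,-0.0003,0,0,0,0,0,0,0,0,0,0,0,0,0,0,0,0,0,0])

```text
time_s: 9.63
tool_pos: [0.4724, -0.289, 0.2305]
tool_rot: [[0.777, 0.308, 0.548], [0.252, -0.951, 0.177], [0.576, 0.0, -0.817]]
contact_force: [0.7, -0.2, 0.1]
gripper_width: 0.0917
grasp_force: 0.0
```

```bash
python3 -c "
from delta import *
delta([.472,-.2886,.230],tool(35.2,18))
delta([.5213,-.2726,.1566],tool(35.2,18))"
```

```text
pos [ 0.4724 -0.289   0.2305] shift [-0.014  0.014 -0.016] turn [ 0.0001 -0.      0.0001] F [ 0.7 -0.2  0.1] w 0.0917
pos [ 0.4724 -0.289   0.2305] shift [ 1.629  0.547 -2.463] turn [ 0.0001 -0.      0.0001] F [ 0.7 -0.2  0.1] w 0.0917
```

Advance along the bottle axis, then close on the cap.

arm_command(plan=[0.4,0.135,-0.6,0,0,0,0.4,0.135,-0.6,0,0,0,0.3,0.1,-0.46,0,0,0,0.25,0.08,-0.38,0,0,0,0.17,0.06,-0.26,0,0,0,0.1,0.035,-0.16,0,0,0,0,0,0,0,0,0,0,0,0,0,0,0,0,0,0,0,0,0])

```text
time_s: 10.38
tool_pos: [0.5205, -0.2742, 0.1569]
tool_rot: [[0.778, 0.306, 0.549], [0.251, -0.952, 0.176], [0.576, 0.001, -0.817]]
contact_force: [0.5, 0.1, 0.3]
gripper_width: 0.0918
grasp_force: 0.0
```

```bash
python3 - <<'E'
from delta import *
delta([.5213,-.2726,.1566],tool(35.2,18))
s=snap('scene');t=snap('top')
a=cv2.resize(s['color'][120:225,125:205],None,fx=5,fy=5);b=cv2.resize(t['color'][150:255,310:390],None,fx=5,fy=5)
cv2.imwrite('pics/g.png',np.hstack([a,b])[:600,:800])
E
```

```text
pos [ 0.5205 -0.2742  0.1569] shift [ 0.025  0.055 -0.009] turn [0.0002 0.0001 0.0004] F [0.5 0.1 0.3] w 0.0918
```

View pics/g.png

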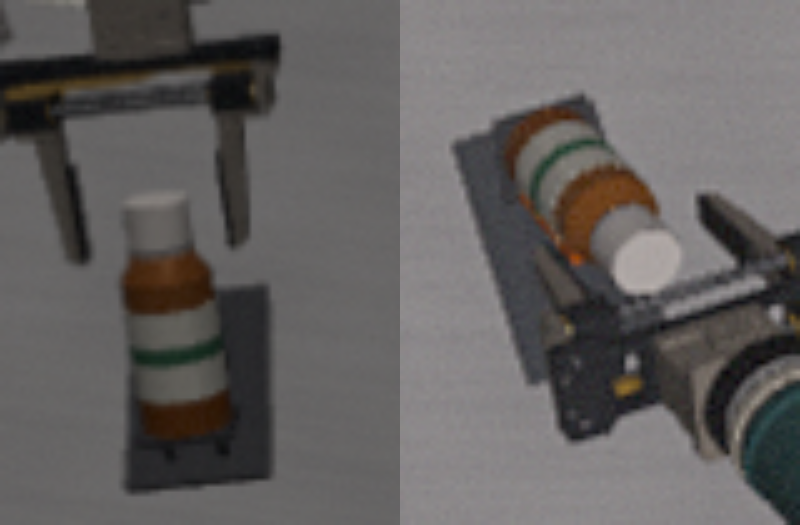

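In both crops the cap (left 157,222; right 645,255) sits centred between the open fingers. I'll trim slightly and close.

arm_command(plan=[0.02,0.05,-0.01,0,0,0,0,0,0,0,0,0,0,0,0,0,0,0,0,0,0,0,0,0,0,0,0,0,0,0,0,0,0,0,0,0,0,0,0,0,0,0,0,0,0,0,0,0,0,0,0,0,0,0,0,0,0,0,0,0,0,0,0,0,0,0,0,0,0,0,0,0], gripper=-1)

```text
time_s: 11.48
tool_pos: [0.5212, -0.2725, 0.1558]
tool_rot: [[0.778, 0.306, 0.549], [0.251, -0.952, 0.176], [0.576, 0.001, -0.817]]
contact_force: [0.6, -0.4, 0.2]
gripper_width: 0.0415
grasp_force: 29.3
```

arm_command(plan=[0,0,0.1,0,0,0,0,0,0.2,0,0,0,0,0,0.3,0,0,0,0,0,0.4,0,0,0,0,0,0.5,0,0,0,0,0,0.5,0,0,0,0,0,0.5,0,0,0,0,0,0.5,0,0,0,0,0,0.3,0,0,0,0,0,0,0,0,0,0,0,0,0,0,0])

```text
time_s: 12.4
tool_pos: [0.521, -0.272, 0.2549]
tool_rot: [[0.778, 0.307, 0.548], [0.252, -0.952, 0.176], [0.576, 0.001, -0.817]]
contact_force: [0.1, 0.1, -2.0]
gripper_width: 0.0414
grasp_force: 29.3
```

```bash
python3 - <<'E'
from delta import *
delta([.5,-.2,.32],tool(0,18))
s=snap('scene');t=snap('top')
a=cv2.resize(s['color'][80:225,105:205],None,fx=4,fy=4);b=cv2.resize(t['color'][125:270,300:400],None,fx=4,fy=4)
cv2.imwrite('pics/g2.png',np.hstack([a,b]))
E
```

```text
pos [ 0.521  -0.272   0.2549] shift [-0.699  2.4    2.17 ] turn [-0.03    0.093   0.0002] F [ 0.1  0.1 -2. ] w 0.0414
```

View pics/g2.png

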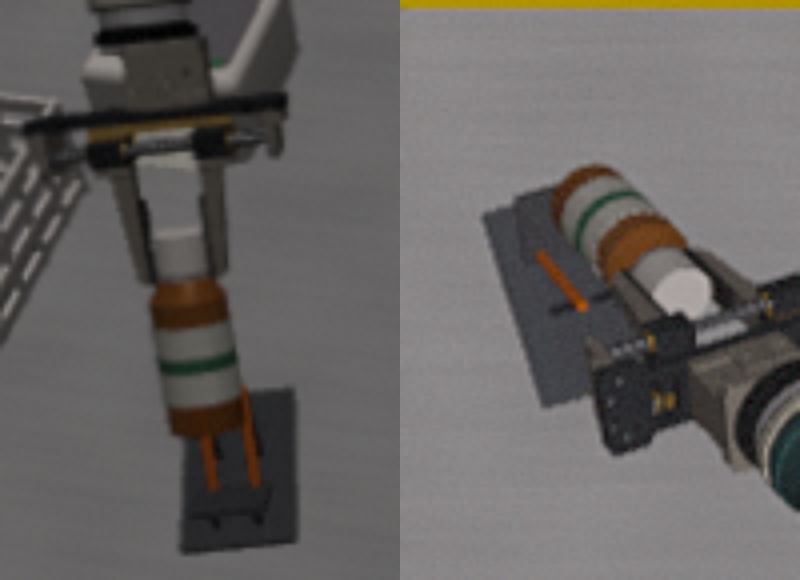

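The bottle is held by its cap and clear of the stand: left crop (195,360), with the bars exposed below at (215,460). Next I'll raise it and turn it upright.

arm_command(plan=[0,0.05,0.3,0,0,0,0,0.1,0.4,0,0,0,0,0.1,0.4,0,0,0,0,0.15,0.4,-0.0015,0.0045,0,0,0.2,0.4,-0.003,0.0093,0,0,0.2,0.3,-0.003,0.0093,0,0,0.2,0,-0.003,0.0093,0,0,0.2,0,-0.003,0.0093,0,0,0.2,0,-0.003,0.0093,0,0,0.2,0,-0.003,0.0093,0,0,0.2,0,-0.003,0.0093,0,0,0.2,0,-0.003,0.0093,0,0,0.2,0,-0.003,0.0093,0,0,0.2,0,-0.0015,0.0048,0,0,0,0,0,0,0,0,0,0,0,0,0])

```text
time_s: 13.83
tool_pos: [0.5213, -0.1997, 0.3204]
tool_rot: [[0.951, 0.308, -0.0], [0.308, -0.951, 0.0], [0.0, -0.0, -1.0]]
contact_force: [0.5, -0.2, -2.4]
gripper_width: 0.0411
grasp_force: 29.4
```

```bash
python3 - <<'E'
from delta import *
delta([.5376,.324,.325],tool(0,18))
E
```

```text
pos [ 0.5213 -0.1997  0.3204] shift [ 0.542 17.456  0.154] turn [-0.0001 -0.      0.0001] F [ 0.5 -0.2 -2.4] w 0.0411
```

arm_command(plan=[0.02,0.3,0,0,0,0,0.02,0.5,0,0,0,0,0.02,0.7,0,0,0,0,0.03,0.8,0,0,0,0,0.03,0.8,0,0,0,0,0.03,0.8,0,0,0,0,0.03,0.8,0,0,0,0,0.03,0.8,0,0,0,0,0.03,0.8,0,0,0,0,0.03,0.8,0,0,0,0,0.03,0.8,0,0,0,0,0.03,0.8,0,0,0,0,0.03,0.8,0,0,0,0,0.03,0.8,0,0,0,0,0.03,0.8,0,0,0,0,0.03,0.8,0,0,0,0,0.03,0.8,0,0,0,0,0.03,0.8,0,0,0,0,0.02,0.8,0,0,0,0,0.02,0.7,0,0,0,0])

```text
time_s: 15.5
tool_pos: [0.5372, 0.2507, 0.321]
tool_rot: [[0.952, 0.306, 0.0], [0.306, -0.952, 0.0], [0.0, -0.0, -1.0]]
contact_force: [1.1, -0.1, -2.2]
gripper_width: 0.0412
grasp_force: 29.4
```

arm_command(plan=[0,0.6,0,0,0,0,0,0.5,0,0,0,0,0,0.4,0,0,0,0,0,0.3,0,0,0,0,0,0.16,0,0,0,0,0,0,0,0,0,0,0,0,0,0,0,0,0,0,0,0,0,0])

```text
time_s: 16.17
tool_pos: [0.538, 0.3073, 0.3208]
tool_rot: [[0.952, 0.306, 0.0], [0.306, -0.952, -0.001], [0.0, 0.001, -1.0]]
contact_force: [-0.2, -0.6, -2.4]
gripper_width: 0.0417
grasp_force: 29.4
```

```bash
python3 - <<'E'
from delta import *
delta([.5376,.324,.19],tool(0,18))
s=snap('scene');t=snap('top')
cv2.imwrite('pics/g3.png',cv2.resize(s['color'][70:270,260:420],None,fx=3,fy=3))
E
```

```text
pos [0.538  0.3073 0.3208] shift [-0.014  0.555 -4.361] turn [0.0002 0.0001 0.0006] F [-0.2 -0.6 -2.4] w 0.0417
```

View pics/g3.png

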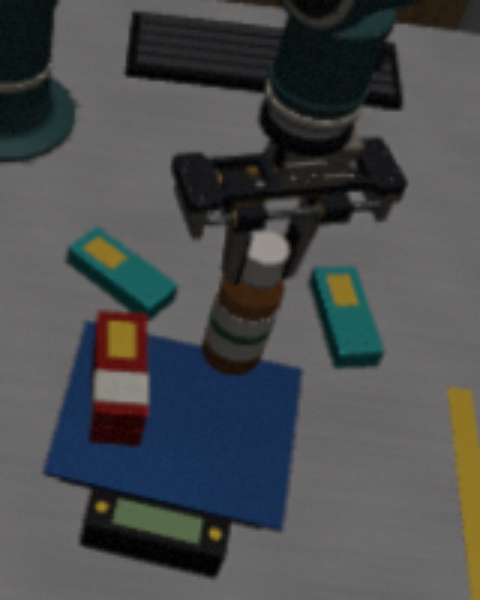

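The bottle hangs from the gripper at crop (242,305), over the scale, with the pile intact at (120,375). I'll measure its lean before lowering.

```bash
cat > bfit.py <<'E'
from delta import *
from meas import hsv
from scipy.optimize import least_squares
def bfit(s,roi,zmin,zmax,c0):
    x0,y0,x1,y1=roi; W=cloud(s)[y0:y1,x0:x1].reshape(-1,3)
    ok=np.isfinite(W[:,0])&(W[:,2]>zmin)&(W[:,2]<zmax)&(np.hypot(W[:,0]-c0[0],W[:,1]-c0[1])<.045); P=W[ok]
    def f(p):
        a=np.array([p[3],p[4],1]);a/=np.linalg.norm(a);d=P-np.array([p[0],p[1],p[2]]);t=d@a;r=np.linalg.norm(d-np.outer(t,a),axis=1)
        return r-np.interp(t,[0,.104,.12,.155],[.03,.03,.0205,.0205])
    q=least_squares(f,list(c0)+[0,0],loss='soft_l1',f_scale=.003).x
    print('n',ok.sum(),'bottom',q[:3].round(4),'slope x,y',q[3:].round(3),'res',np.median(abs(f(q))).round(4))
E
python3 - <<'E'
from bfit import *
bfit(load('scene'),(320,140,362,200),.185,.285,(.538,.307,.181))
E
```

```text
n 486 bottom [0.5366 0.3074 0.366 ] slope x,y [-0.008  0.015] res 0.0007
```

arm_command(plan=[0,0.15,-0.2,0,0,0,0,0.2,-0.4,0,0,0,0,0.2,-0.5,0,0,0,0,0,-0.6,0,0,0,0,0,-0.6,0,0,0,0,0,-0.6,0,0,0,0,0,-0.5,0,0,0,0,0,-0.4,0,0,0,0,0,-0.25,0,0,0,0,0,-0.15,0,0,0,0,0,-0.1,0,0,0,0,0,0,0,0,0,0,0,0,0,0,0])

```text
time_s: 17.35
tool_pos: [0.538, 0.3253, 0.1924]
tool_rot: [[0.952, 0.307, 0.001], [0.307, -0.952, 0.0], [0.001, 0.0, -1.0]]
contact_force: [-0.0, -0.1, -2.3]
gripper_width: 0.041
grasp_force: 29.4
```

```bash
python3 - <<'E'
from bfit import *
delta([.5376,.324,.1845],tool(0,18))
bfit(snap('scene'),(310,140,375,240),.055,.145,(.538,.322,.048))
E
```

```text
pos [0.538  0.3253 0.1924] shift [-0.012 -0.044 -0.264] turn [-0.      0.0002  0.0003] F [-0.  -0.1 -2.3] w 0.041
n 319 bottom [0.5408 0.3485 1.99  ] slope x,y [0.001 0.013] res 0.0007
```

arm_command(plan=[0,0,-0.1,0,0,0,0,0,-0.06,0,0,0,0,0,-0.04,0,0,0,0,0,-0.03,0,0,0,0,0,0,0,0,0,0,0,0,0,0,0,0,0,0,0,0,0])

```text
time_s: 17.98
tool_pos: [0.5378, 0.325, 0.1851]
tool_rot: [[0.952, 0.307, 0.001], [0.307, -0.952, -0.0], [0.0, 0.0, -1.0]]
contact_force: [-0.1, -0.3, -0.5]
gripper_width: 0.0414
grasp_force: 29.4
```

arm_command(plan=[0,0,-0.02,0,0,0,0,0,0,0,0,0,0,0,0,0,0,0,0,0,0,0,0,0])

```text
time_s: 18.32
tool_pos: [0.538, 0.3251, 0.185]
tool_rot: [[0.952, 0.307, 0.001], [0.307, -0.952, 0.0], [0.001, 0.0, -1.0]]
contact_force: [-0.8, -1.2, 5.0]
gripper_width: 0.0415
grasp_force: 29.4
```

Contact is confirmed: the vertical force went from -2.4 N to +5 N. I'll release and retreat straight up.

arm_command(plan=[0,0,0,0,0,0,0,0,0,0,0,0,0,0,0,0,0,0,0,0,0,0,0,0,0,0,0,0,0,0,0,0,0,0,0,0,0,0,0,0,0,0,0,0,0,0,0,0,0,0,0.3,0,0,0,0,0,0.6,0,0,0,0,0,0.8,0,0,0,0,0,0.8,0,0,0,0,0,0.8,0,0,0,-0.5,0,0.5,0,0,0,-0.8,0,0,0,0,0,-0.8,0,0,0,0,0,-0.8,0,0,0,0,0,0,0,0,0,0,0], gripper=1)

```text
time_s: 19.82
tool_pos: [0.4463, 0.3263, 0.2997]
tool_rot: [[0.95, 0.312, -0.0], [0.312, -0.95, -0.0], [-0.0, 0.0, -1.0]]
contact_force: [-0.0, 0.8, -0.5]
gripper_width: 0.0921
grasp_force: 0.0
```

```bash
python3 - <<'E'
from bfit import *; from meas import masks,rect
st=ctrl.read_state();print(st['tool_pos'].round(3),st['contact_force'].round(1),st['time_s'])
s=snap('scene');t=snap('top')
bfit(s,(310,140,375,240),.055,.145,(.538,.322,.045))
M=masks(t);print('pile top',rect(t,M['carton'],.105,(178,170,216,240)))
cv2.imwrite('pics/g4.png',cv2.resize(s['color'][90:280,190:420],None,fx=3,fy=3))
E
```

```text
[0.446 0.326 0.3  ] [-0.   0.8 -0.5] 19.8167
n 326 bottom [0.5351 0.326  0.5642] slope x,y [-0.006  0.008] res 0.0007
pile top [507.7 201.8 139.   57.7   4.5]
```

View pics/g4.png

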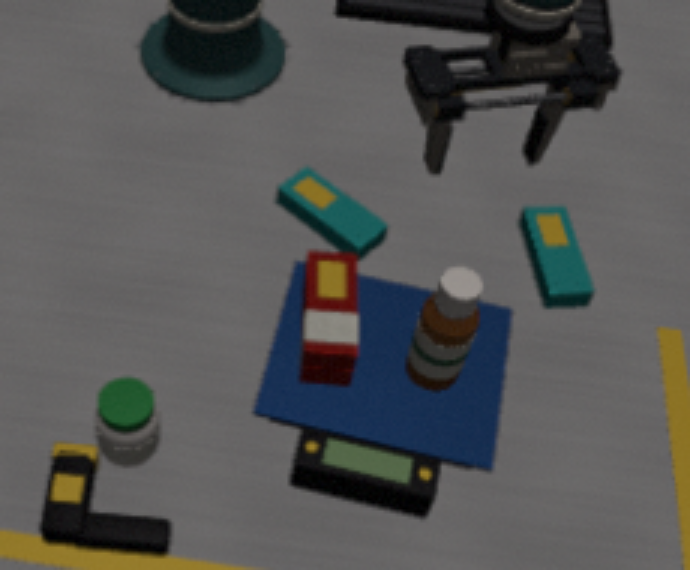

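The bottle stands upright on the platform at crop (445,330), with its base well inside the edges. The pile is flush at (330,318), and the jar (127,420) and scanner (75,500) are untouched. The gripper is clear, so I'm handing in.

```bash
python3 -c "
from workcell import ctrl
print(ctrl.finish_job())"
```

```text
the job is handed in; nothing more can be done
None
```

I handed the job in at about 20 s of the 58 s limit: the loose carton sits flush on the lower one, the bottle stands upright on the platform beside it, and the jar and scanner were not touched; no verdict came back.

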